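# Close a swing-bolt clamp over a heater tube

## Task

Clamp the steel tube in its holder: swing the hinged aluminium half over the tube and down onto it, then swing the bolt up and push it into the slot between the ears of that half, over their lips and the shoulder behind, until it stands upright against its stop, fully home. Push steadily with no more than 30 N on either part, do not shift the tube, leave the other things on the table alone, and let go of everything at the end.

Things in the scene. Friction and masses are not known exactly. Their poses are not given: they have to be found in the camera images.
- clamp: tube clamp fixed to the table: grey base plate 150 x 210 x 12 mm carrying V rests for the tube. Origin: centre of the plate's underside, on the table. Its x axis points level to the hinge side, its -x side is the bolt side, y runs along the tube, z up. The tube's axis lies 70 mm above the table over the plate's middle line.
- clamp_hinge (a point): middle of the hinge pin (axis along the clamp's y), 42 mm from the tube's axis on the clamp's +x side, 72 mm above the table; axes as the clamp's
- strap (a joint): angle of the hinged half about its pin, rad: 1.6 to 1.9 standing open at the start, about 0 to 0.03 when clamped, 0.07 when its rubber pad first touches the tube; limits -0.06 and 1.95. Stiff hinge (0.17 N m): it stays where it is left. From 0.07 down the sprung pad pushes back, 2.7 N per mm at the lug; let go, it stays at about 0.05 to 0.08, and the bolt's ball nut draws it further down.
- strap_lug (a point): middle of the top of the aluminium half's lug (the lug points level to the clamp's -x when clamped): 88 mm from the hinge pin towards the lug's end, 7 mm to the outer side. Axes: -x from the pin to the lug's end, y along the tube, z out of the outer face. The half is an arch 36 mm wide along y, outer radius 35 mm about the tube's axis, ending in the lug.
- lug_lip (a point): middle of the slot at the ears' outer lips, 96 mm from the hinge pin, axes as strap_lug. The lug is two ears 12 mm wide, about 10 mm thick, 72 to 109 mm from the pin, with a 12 mm slot between them that is open at the end. From the end their top slopes up at 37 degrees to the lips; behind the lips is a shallow dip, then a shoulder 2 mm higher (87 mm from the pin) and behind it the seat.
- bolt_pivot (a point): middle of the swing bolt's pivot pin (axis along the clamp's y), 46 mm from the tube's axis on the clamp's -x side, 24 mm above the table; axes as the clamp's
- swing_bolt (a joint): lean of the bolt from upright to the clamp's -x side, rad: 0.7 to 1.05 at the start, 0 when home (a hard stop), limit 1.2. Stiff pivot (0.12 N m): stays where left. The ball nut meets the ears' ends at about 0.45 and needs 8 to 18 N on the grip to pass the lips (at 0.25), then 10 to 18 N again to pass the shoulder (at 0.09 to 0.03); short of 0.02 it creeps back to about 0.05.
- bolt_grip (a point): middle of the bolt's grip barrel (steel, 18 mm across, 28 mm long), on the bolt's axis 88 mm from the pivot pin; z points along the bolt away from the pivot. Below it is a ball nut 26 mm across, centred 65 mm from the pin, and a 9 mm shank.
- tube_mid (a point): centre of the loose steel tube, 48 mm across and 260 mm long, lying in the V rests along its own y axis
- spanner_a: bystander, not to be disturbed: 150 mm double-ended spanner lying on the hinge side of the clamp
- screwdriver: bystander, not to be disturbed: 170 mm screwdriver lying on the bolt side of the clamp
- spanner_b: bystander, not to be disturbed: 190 mm spanner lying to the right
- gasket_ring: bystander, not to be disturbed: black ring, 90 mm across and 12 mm high, to the left
- grease_can: bystander, not to be disturbed: can, 52 mm across and 130 mm high, far left
- socket: bystander, not to be disturbed: upright steel socket, 26 mm across and 40 mm high, to the right
- tape_measure: bystander, not to be disturbed: black tape measure, 70 x 35 x 65 mm, far right

How it is judged:
By the outcome, as a careful person would: the job done as asked, in the order asked, and still so for the second after the job is handed in, with the robot touching nothing.
It also fails if it takes over 64 s, if anything falls off the work surface, if the arm or the gripper's body presses on something with over 40 N, if the wrist force passes 120 N, or if a joint passes its speed limit or range.

## Robot

A 6-joint arm with a two-finger parallel gripper is mounted at the origin on the work surface. World frame = base frame: x ahead of the robot, y to its left, z up, the work surface at z = 0. Lengths are in m, angles in rad, forces in N, time in s.
With the tool pointing down it reaches from about 0.35 to 0.875 m from the base axis. Payload 4.2 kg.
Tool frame: the origin (TCP) lies between the finger pads; the fingertips stand ahead of it and the grasp point (between the pads) lies 8 mm behind it (arm.tip_reach is the z of the fingertips in the tool frame, in m); z points along the fingers, y is the line along which they close (so a half turn about z gives the same grasp; the last joint's range is limited). The gripper opens to 87 mm and grips with 3 to 60 N. Pads are 19 mm wide; open, the fingers measure 117 mm over their backs; the gripper's body (75 mm by 190 mm) begins 51 mm behind the grasp point.
Start: joints at [-0.909, 0.385, 0.008, 0, -1.194, -0.259], TCP at [0.245, -0.575, 0.234] pointing down, gripper open.
Joint ranges: [-3.14, 3.14], [-1.21, 2.06], [-1.07, 1.41], [-3.16, 2.05], [-2.99, -0.16], [-3.1, 3.1]. Speed limits (rad/s): [2.79, 2.79, 3.14, 3.14, 3.14, 3.14].

## Interface

Orientations are given as a 3x3 rotation matrix whose columns are the frame's x, y, z axes.
In Python, from bench import arm gives the robot as it stands.
- The arm moves only by the tool step_arm, never from a script. Its argument "motion" is one flat list of numbers, 7 for each row, row after row: the shift along the world's x, y, z in m, then the turn, a rotation vector about the world's x, y, z in degrees, then the closure, from 0 (fully open) to 1 (shut). In form: [tx, ty, tz, ax, ay, az, gripper, tx, ty, tz, ax, ay, az, gripper, ...]. A call has 1 to 10 rows; each row is the pose to reach, as a shift and turn from the pose commanded when the call began; what a row does not reach only later rows make up. A row lasts 1/8 s, in which the tool goes at most 62.5 mm and 10.7 degrees, less where a joint would pass 70% of its speed; a pose out of reach is approached as far as the arm can. A call with a gripper value outside its range is refused whole. The fingers move at their own pace and stop on an object; "force" is the grip in N (left out, the last holds). Time passes only in rows, so rows that repeat a pose let the fingers close. It gives the time, the measured TCP pose, the force, the opening and the grip force at its end, in the units of the state.
- arm.get_state(): the state, without advancing time (a new reading comes with each control period).
- arm.capture(name): name is "side" or "top"; returns a dict with "pixels" (480x640x3 uint8, red, green, blue), "intrinsics" (3x3 intrinsics, pixels), "k1" (the pictures are not rectified: a ray, as slopes to the right and down, at radius r is drawn at 1 + k1 r^2 times it, then the intrinsics apply), "world_from_camera" (4x4, takes a point from camera to world coordinates). Camera axes: x right, y down, z forward; pixel columns grow to the right and rows downward; lengths in m; the calibration is good to about 2 mm. A picture is of the moment at which its call begins. There is no depth.
- arm.finish_job(): hands the job in; it is judged then, once.
The state is a dict: "t": time; "joint_pos": joint angles; "dq": joint speeds; "joint_torque": joint torques, N m; "ee_pos": TCP position; "tool_rot": TCP orientation; "ft_force": force on the tool from outside, world axes, zero at the start; "torque": the same for the moment, N m; "opening": finger opening in m; "gripper_force": force on a finger pad.
Only numpy, scipy, OpenCV 4.12 (cv2) and the standard library are available. Lean on these libraries where they do the work, as an engineer would, in place of code of your own. Each camera call takes 0.05 s, during which the arm holds its last target. There are 200 camera calls.

## Working session

There is one attempt and no reset: what is moved stays moved. The work goes in short steps, Python scripts to look and compute and a tool call to move; the robot and the scene stay as the last step left them, time stands still between calls to the robot, and variables do not carry over. Pictures are saved under pics/ and viewed, at most 10 in all, crops included, and the job is handed in when it is done.

Besides the shell and the picture viewer there is one more tool, called after ">>>" as name(argument=value, ...), one argument or row to a line, values as JSON. step_arm: Moves the arm, as the interface text tells. Its arguments: {"type":"object","properties":{"motion":{"type":"array"},"force":{"type":"number"}},"required":["motion"]}

```bash
mkdir -p pics; ls
python3 - <<'E'
from bench import arm
import cv2,numpy as np
for n in("side","top"):
    c=arm.capture(n); cv2.imwrite(f"pics/{n}0.png",c["pixels"][:,:,::-1]); np.savez(f"{n}0.npz",K=c["intrinsics"],k1=c["k1"],T=c["world_from_camera"],px=c["pixels"])
    print(n,c["intrinsics"],c["k1"],c["world_from_camera"])
s=arm.get_state();print(s["tool_rot"],s["ee_pos"],arm.tip_reach,s["opening"])
E
```

```text
pics
side [[588.67728406   0.         324.15282718]
 [  0.         588.67728406 231.2382803 ]
 [  0.           0.           1.        ]] -0.02761913051285543 [[ 0.99655812 -0.03649574  0.07443094  0.39855822]
 [-0.0809577  -0.62154898  0.7791808  -1.0698839 ]
 [ 0.0178257  -0.78252471 -0.6223643   0.92408623]
 [ 0.          0.          0.          1.        ]]
top [[518.61221733   0.         324.08375934]
 [  0.         518.61221733 246.19897721]
 [  0.           0.           1.        ]] -0.12609805043974193 [[ 0.02101586 -0.99372639  0.10984625  0.35827003]
 [-0.99938852 -0.02395148 -0.02547388  0.01326725]
 [ 0.02794504 -0.10924373 -0.9936221   1.39060377]
 [ 0.          0.          0.          1.        ]]
[[-9.20031676e-01 -3.91843082e-01 -8.45857632e-04]
 [-3.91843986e-01  9.20029972e-01  1.77250200e-03]
 [ 8.36717270e-05  1.96220221e-03 -9.99998071e-01]] [ 0.24480599 -0.57449767  0.23258267] 0.011 0.08725520041435494
```

View pics/top0.png

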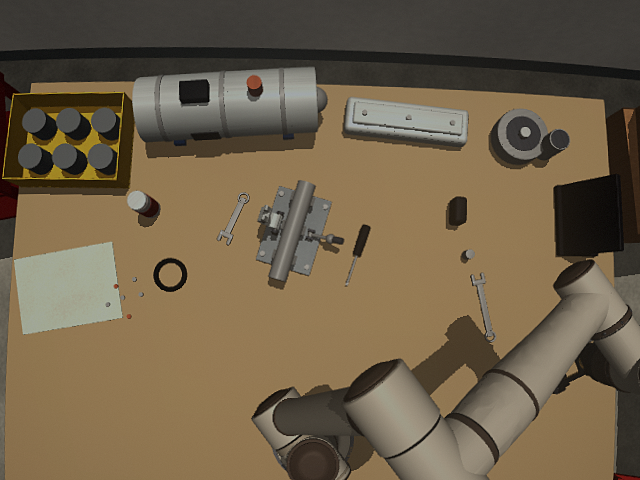

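View pics/side0.png

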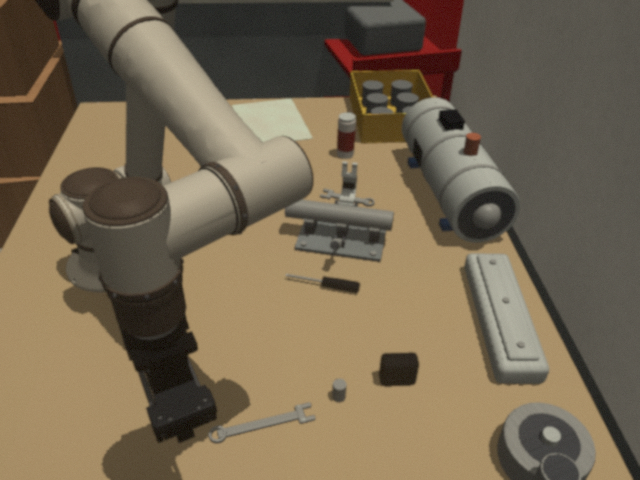

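The top view shows the clamp at about (295,232), with the hinge on the left (272,218), the bolt on the right (335,240), and the tube from (304,185) to (280,280). The side view shows the strap standing open at (348,180) and the bolt at (335,250). Next I'll enlarge both.

Run:
```python
import cv2
a=cv2.imread("pics/top0.png")[170:290,220:380]; b=cv2.imread("pics/side0.png")[150:290,270:410]
cv2.imwrite("pics/topc.png",cv2.resize(a,None,fx=5,fy=5,interpolation=2)); cv2.imwrite("pics/sidec.png",cv2.resize(b,None,fx=4.28,fy=4.28,interpolation=2))
```

```text
(no output)
```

View pics/topc.png

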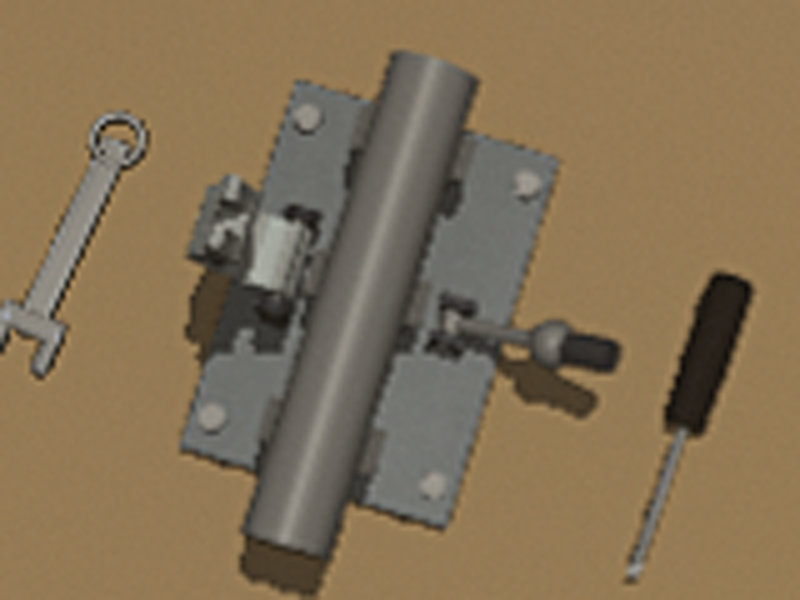

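View pics/sidec.png

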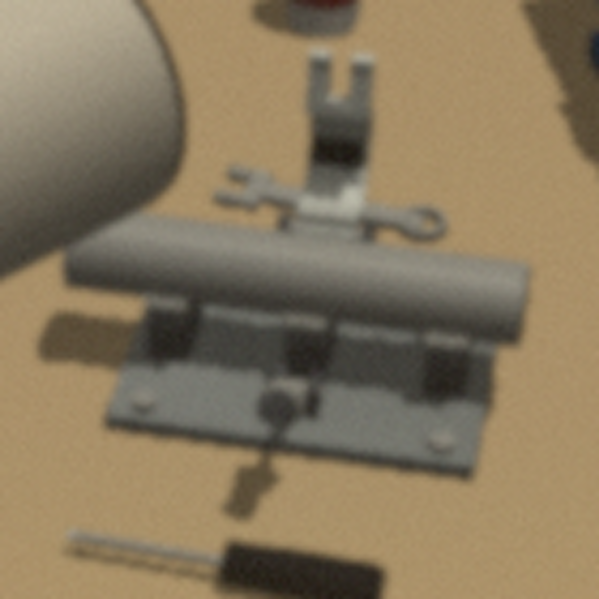

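The top crop gives the plate corners at (295,82), (558,157), (182,450) and (443,528), the ear tips at (235,187) and (221,233), the ball at (550,342) and the grip at (590,352). The side crop gives the ear tips at (320,54) and (363,60), the plate's front corners at (108,424) and (470,474), and the grip end at (278,405).

```bash
cat > h.py <<'E'
import numpy as np
from scipy.optimize import least_squares
C={n:np.load(n+"0.npz") for n in("side","top")}
def proj(n,P):
    c=C[n];T=c["T"];p=T[:3,:3].T@(np.asarray(P)-T[:3,3]);s=p[:2]/p[2];s=s*(1+c["k1"]*(s@s));return s@c["K"][:2,:2].T+c["K"][:2,2]
top=lambda u,v:(np.array([u,v])+.5)/5-.5+[220,170]
side=lambda u,v:(np.array([u,v])+.5)/4.28-.5+[270,150]
def W(q,P): c,s=np.cos(q[2]),np.sin(q[2]); return np.array([q[0]+c*P[0]-s*P[1],q[1]+s*P[0]+c*P[1],P[2]])
def strap(th,d,h,y=0): return [.042-d*np.cos(th)+h*np.sin(th),y,.072+d*np.sin(th)+h*np.cos(th)]
def bolt(l,r,y=0): return [-.046-r*np.sin(l),y,.024+r*np.cos(l)]
E
python3 - <<'E'
from h import *
def res(q,full=0):
    st=lambda y:strap(q[3],.109,.0,y)
    # clamp +y direction: fwd in image? yaw decided by fit (hinge at world +y)
    L=[("top",top(295,82),[.075,-1,.012],1),("top",top(182,450),[.075,1,.012],1),("top",top(558,157),[-.075,-1,.012],1),("top",top(443,528),[-.075,1,.012],1)]
    r=[]
    def a(n,px,P): r.append(proj(n,W(q,P))-px)
    a("top",top(295,82),[.075,-.105,.012]);a("top",top(182,450),[.075,.105,.012]);a("top",top(558,157),[-.075,-.105,.012]);a("top",top(443,528),[-.075,.105,.012])
    a("side",side(108,424),[-.075,.105,.004]);a("side",side(470,474),[-.075,-.105,.004])
    a("top",top(235,187),st(-.012));a("top",top(221,233),st(.012));a("side",side(363,60),st(-.012));a("side",side(320,54),st(.012))
    a("top",top(550,342),bolt(q[4],.065));a("top",top(590,352),bolt(q[4],.088));a("side",side(278,405),bolt(q[4],.1))
    return np.ravel(r)
s=least_squares(res,[.4,.07,1.3,1.75,.9])
q=s.x;print(q,np.degrees(q[2]));print(res(q).reshape(-1,2).round(1).tolist());np.save("q.npy",q)
for n,P in dict(hinge=[.042,0,.072],lug=strap(q[3],.088,.007),tip=strap(q[3],.109,.002),grip=bolt(q[4],.088),closedlug=strap(.05,.088,.007),pivot=[-.046,0,.024],up=bolt(0,.088),tubetop=[0,0,.094]).items(): print(n,W(q,P).round(4))
E
```

```text
[0.5524987  0.06096581 1.30016805 1.77921809 0.96632497] 74.4941418316566
[[-0.2, -0.7], [-1.0, -0.4], [0.2, 0.2], [0.7, 0.3], [-0.4, 0.5], [1.5, 0.8], [0.2, 0.5], [-0.1, 0.8], [0.1, -0.6], [0.2, -0.4], [0.1, 0.4], [-0.6, -0.1], [-0.3, 0.1]]
hinge [0.5637 0.1014 0.072 ]
lug [0.5704 0.1256 0.1566]
tip [0.5703 0.1251 0.1782]
grip [ 0.5208 -0.0531  0.074 ]
closedlug [0.5403 0.0171 0.0834]
pivot [0.5402 0.0166 0.024 ]
up [0.5402 0.0166 0.112 ]
tubetop [0.5525 0.061  0.094 ]
```

The fit residuals are about 1 px. I'll go with closed fingers as the pusher, with tool y along the tube, to a point above the outside of the strap.

>>> step_arm(
  motion=[0.02, 0.05, 0.04, 0, 0, 4, 1, 0.045, 0.1, 0.04, 0, 0, 8, 1, 0.07, 0.155, 0.04, 0, 0, 12, 1, 0.095, 0.21, 0.04, 0, 0, 16, 1, 0.12, 0.265, 0.04, 0, 0, 20, 1, 0.145, 0.32, 0.04, 0, 0, 24, 1, 0.17, 0.375, 0.04, 0, 0, 28, 1, 0.195, 0.43, 0.04, 0, 0, 32, 1, 0.22, 0.485, 0.04, 0, 0, 36, 1, 0.245, 0.54, 0.04, 0, 0, 40, 1],
  force=20,
)

```text
t: 1.35
ee_pos: [0.4902, -0.033, 0.2735]
tool_rot: [[-0.45, -0.893, -0.0], [-0.893, 0.45, 0.0], [-0.0, 0.0, -1.0]]
ft_force: [0.8, -0.2, 0.6]
opening: 0.0018
gripper_force: 0.0
```

>>> step_arm(
  motion=[0.02, 0.05, 0, 0, 0, 3, 1, 0.045, 0.1, 0, 0, 0, 6, 1, 0.07, 0.15, 0, 0, 0, 9, 1, 0.0905, 0.196, 0, 0, 0, 11.2, 1, 0.0905, 0.196, 0, 0, 0, 11.2, 1, 0.0905, 0.196, -0.04, 0, 0, 11.2, 1, 0.0905, 0.196, -0.08, 0, 0, 11.2, 1, 0.0905, 0.196, -0.104, 0, 0, 11.2, 1, 0.0905, 0.196, -0.104, 0, 0, 11.2, 1],
)

```text
t: 2.48
ee_pos: [0.5789, 0.1596, 0.1674]
tool_rot: [[-0.272, -0.962, -0.005], [-0.962, 0.272, -0.003], [0.004, 0.004, -1.0]]
ft_force: [-0.1, -0.7, 0.5]
opening: 0.0005
gripper_force: 0.0
```

Run:
```python
from bench import arm
import cv2,numpy as np
a=arm.capture("top")["pixels"][150:290,200:380,::-1];b=arm.capture("side")["pixels"][110:270,270:430,::-1]
f=lambda i:cv2.resize(i,(400,400*i.shape[0]//i.shape[1]),interpolation=2)
A,B=f(a),f(b);h=max(len(A),len(B));o=np.zeros((h,800,3),np.uint8);o[:len(A),:400]=A;o[:len(B),400:]=B
cv2.imwrite("pics/p1.png",o);print(arm.get_state()["ft_force"])
```

```text
[1.31318409 0.53957094 0.27881623]
```

View pics/p1.png

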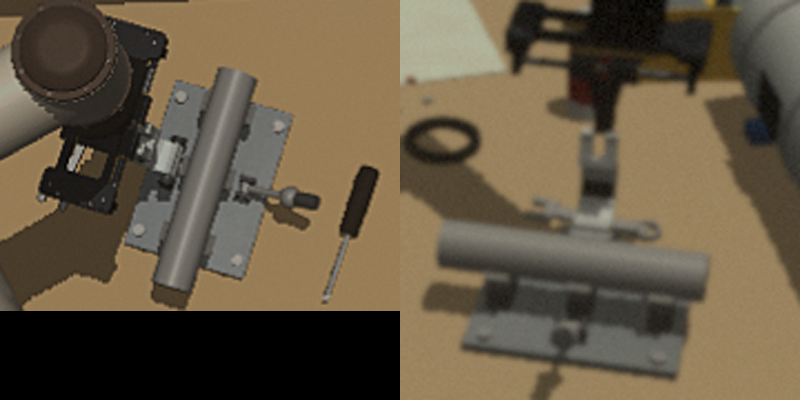

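The picture shows the closed finger centred behind the ears at about (600,130). Next I push the strap over the top.

>>> step_arm(
  motion=[-0.0024, -0.0087, 0, 0, 0, 0, 1, -0.0048, -0.0174, 0, 0, 0, 0, 1, -0.0072, -0.026, 0, 0, 0, 0, 1, -0.0096, -0.0347, 0, 0, 0, 0, 1, -0.012, -0.0434, 0, 0, 0, 0, 1, -0.0144, -0.052, 0, 0, 0, 0, 1, -0.0168, -0.0607, 0, 0, 0, 0, 1, -0.0192, -0.0694, 0, 0, 0, 0, 1, -0.0216, -0.078, 0, 0, 0, 0, 1, -0.024, -0.0868, 0, 0, 0, 0, 1],
)

```text
t: 3.82
ee_pos: [0.5555, 0.0737, 0.1683]
tool_rot: [[-0.272, -0.962, -0.002], [-0.962, 0.272, 0.0], [0.0, 0.002, -1.0]]
ft_force: [1.5, 2.7, -2.2]
opening: 0.0005
gripper_force: 1.5
```

>>> step_arm(
  motion=[-0.0032, -0.0116, -0.004, 0, 0, 0, 1, -0.0064, -0.0231, -0.012, 0, 0, 0, 1, -0.0083, -0.0299, -0.018, 0, 0, 0, 1, -0.0101, -0.0366, -0.0255, 0, 0, 0, 1, -0.0119, -0.043, -0.033, 0, 0, 0, 1, -0.0131, -0.0472, -0.041, 0, 0, 0, 1, -0.0143, -0.0516, -0.05, 0, 0, 0, 1, -0.0147, -0.053, -0.056, 0, 0, 0, 1, -0.0152, -0.0549, -0.061, 0, 0, 0, 1, -0.0155, -0.0559, -0.065, 0, 0, 0, 1],
)

```text
t: 5.08
ee_pos: [0.5409, 0.0184, 0.1042]
tool_rot: [[-0.271, -0.963, -0.0], [-0.963, 0.271, -0.0], [0.0, 0.0, -1.0]]
ft_force: [0.1, 0.2, 1.1]
opening: 0.0002
gripper_force: 0.4
```

>>> step_arm(
  motion=[-0.001, -0.003, -0.001, 0, 0, 0, 1, -0.001, -0.003, -0.003, 0, 0, 0, 1, -0.001, -0.003, -0.005, 0, 0, 0, 1, -0.001, -0.003, -0.007, 0, 0, 0, 1, -0.001, -0.003, -0.008, 0, 0, 0, 1, -0.001, -0.003, -0.009, 0, 0, 0, 1, -0.001, -0.003, -0.009, 0, 0, 0, 1],
)

```text
t: 5.95
ee_pos: [0.5401, 0.0153, 0.0958]
tool_rot: [[-0.271, -0.963, 0.0], [-0.963, 0.271, -0.0], [0.0, -0.0, -1.0]]
ft_force: [-1.1, -0.9, 1.7]
opening: 0.0004
gripper_force: 1.1
```

>>> step_arm(
  motion=[0, 0, -0.001, 0, 0, 0, 1, 0, 0, -0.002, 0, 0, 0, 1, 0, 0, -0.003, 0, 0, 0, 1, 0, 0, -0.003, 0, 0, 0, 1],
)

```text
t: 6.45
ee_pos: [0.5401, 0.0151, 0.0936]
tool_rot: [[-0.271, -0.963, 0.0], [-0.963, 0.271, -0.001], [0.0, -0.001, -1.0]]
ft_force: [-3.0, -1.4, 7.1]
opening: -0.0001
gripper_force: 4.3
```

>>> step_arm(
  motion=[0, 0, -0.001, 0, 0, 0, 1, 0, 0, -0.002, 0, 0, 0, 1, 0, 0, -0.002, 0, 0, 0, 1],
)

```text
t: 6.82
ee_pos: [0.5402, 0.015, 0.0924]
tool_rot: [[-0.27, -0.963, 0.001], [-0.963, 0.27, -0.001], [0.001, -0.001, -1.0]]
ft_force: [-4.1, -2.1, 12.8]
opening: 0.0006
gripper_force: 6.3
```

>>> step_arm(
  motion=[0, 0, 0.02, 0, 0, 0, 1, 0, 0, 0.05, 0, 0, 0, 1, 0, 0, 0.07, 0, 0, 0, 1, -0.011, -0.039, 0.07, 0, 0, 0, 1, -0.021, -0.078, 0.07, 0, 0, 0, 1, -0.031, -0.112, 0.07, 0, 0, 0, 1, -0.031, -0.112, 0.04, 0, 0, 0, 1, -0.031, -0.112, 0.01, 0, 0, 0, 1, -0.031, -0.112, -0.01, 0, 0, 0, 1, -0.031, -0.112, -0.01, 0, 0, 0, 1],
)

```text
t: 8.07
ee_pos: [0.5077, -0.0966, 0.0788]
tool_rot: [[-0.271, -0.962, -0.004], [-0.962, 0.271, -0.0], [0.001, 0.004, -1.0]]
ft_force: [-0.8, -0.0, 1.3]
opening: 0.0002
gripper_force: 0.0
```

Run:
```python
from bench import arm
import cv2,numpy as np
a=arm.capture("top")["pixels"][150:290,200:380,::-1];b=arm.capture("side")["pixels"][130:290,260:420,::-1]
f=lambda i:cv2.resize(i,(400,400*i.shape[0]//i.shape[1]),interpolation=2)
A,B=f(a),f(b);h=max(len(A),len(B));o=np.zeros((h,800,3),np.uint8);o[:len(A),:400]=A;o[:len(B),400:]=B
cv2.imwrite("pics/p2.png",o);s=arm.get_state();print(s["ft_force"],s["ee_pos"])
```

```text
[-0.441582   -1.07466866 -0.3537562 ] [ 0.50949713 -0.09656364  0.08086967]
```

View pics/p2.png

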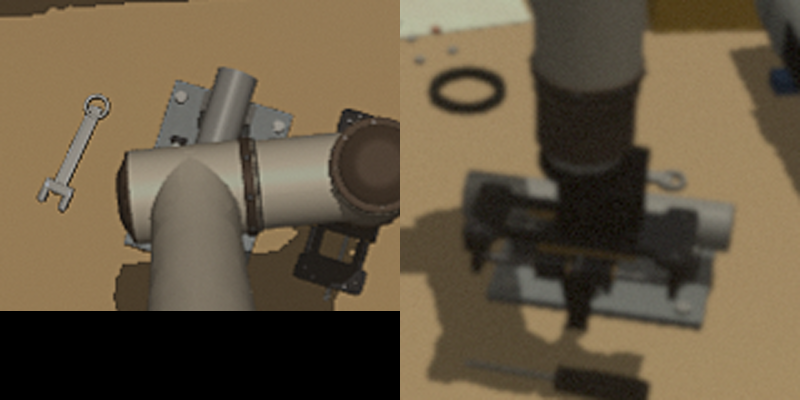

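The finger is between the bolt and the screwdriver, at about (575,310). Next I swing the bolt up until just before the ears.

>>> step_arm(
  motion=[0.0013, 0.0048, 0, 0, 0, 0, 1, 0.0027, 0.0096, 0, 0, 0, 0, 1, 0.0039, 0.014, 0, 0, 0, 0, 1, 0.0051, 0.0185, 0, 0, 0, 0, 1, 0.0064, 0.023, 0.005, 0, 0, 0, 1, 0.0076, 0.0275, 0.01, 0, 0, 0, 1, 0.0096, 0.0347, 0.016, 0, 0, 0, 1, 0.0115, 0.0415, 0.0215, 0, 0, 0, 1, 0.0136, 0.049, 0.026, 0, 0, 0, 1, 0.0136, 0.049, 0.026, 0, 0, 0, 1],
)

```text
t: 9.43
ee_pos: [0.5225, -0.0482, 0.1075]
tool_rot: [[-0.271, -0.963, 0.0], [-0.963, 0.271, -0.001], [0.001, -0.0, -1.0]]
ft_force: [-0.5, -4.0, 2.7]
opening: 0.0007
gripper_force: 2.0
```

>>> step_arm(
  motion=[0.0006, 0.0022, 0.001, 0, 0, 0, 1, 0.0012, 0.0043, 0.002, 0, 0, 0, 1, 0.0018, 0.0065, 0.003, 0, 0, 0, 1, 0.0024, 0.0087, 0.004, 0, 0, 0, 1, 0.003, 0.0108, 0.005, 0, 0, 0, 1, 0.0036, 0.013, 0.006, 0, 0, 0, 1, 0.0042, 0.015, 0.006, 0, 0, 0, 1],
)

```text
t: 10.3
ee_pos: [0.5248, -0.0374, 0.1123]
tool_rot: [[-0.271, -0.963, -0.007], [-0.963, 0.271, -0.008], [0.009, 0.004, -1.0]]
ft_force: [-1.9, -19.8, 8.2]
opening: 0.0005
gripper_force: 9.3
```

>>> step_arm(
  motion=[0, 0, 0.0015, 0, 0, 0, 1, 0.0003, 0.001, 0.003, 0, 0, 0, 1, 0.0005, 0.0018, 0.0035, 0, 0, 0, 1],
)

```text
t: 10.68
ee_pos: [0.5265, -0.0314, 0.1152]
tool_rot: [[-0.271, -0.963, -0.002], [-0.963, 0.271, -0.001], [0.002, 0.002, -1.0]]
ft_force: [-0.4, -9.4, -2.2]
opening: 0.0005
gripper_force: 4.3
```

>>> step_arm(
  motion=[0.0003, 0.001, 0.0006, 0, 0, 0, 1, 0.0006, 0.002, 0.0012, 0, 0, 0, 1, 0.0008, 0.003, 0.0018, 0, 0, 0, 1],
)

```text
t: 11.05
ee_pos: [0.5269, -0.0294, 0.1163]
tool_rot: [[-0.271, -0.963, -0.004], [-0.963, 0.271, -0.003], [0.004, 0.003, -1.0]]
ft_force: [2.3, -13.6, -4.1]
opening: 0.0005
gripper_force: 5.8
```

>>> step_arm(
  motion=[0.0003, 0.001, 0.0003, 0, 0, 0, 1, 0.0006, 0.002, 0.0005, 0, 0, 0, 1, 0.0008, 0.003, 0.0006, 0, 0, 0, 1],
)

```text
t: 11.42
ee_pos: [0.5274, -0.0276, 0.1169]
tool_rot: [[-0.271, -0.963, -0.005], [-0.963, 0.271, -0.005], [0.006, 0.004, -1.0]]
ft_force: [1.4, -17.3, -3.2]
opening: 0.0003
gripper_force: 8.0
```

>>> step_arm(
  motion=[0.0003, 0.001, 0.0002, 0, 0, 0, 1, 0.0006, 0.002, 0.0004, 0, 0, 0, 1],
)

```text
t: 11.68
ee_pos: [0.5278, -0.0261, 0.1174]
tool_rot: [[-0.271, -0.963, -0.006], [-0.963, 0.271, -0.006], [0.007, 0.004, -1.0]]
ft_force: [1.4, -18.2, -3.2]
opening: 0.0004
gripper_force: 8.8
```

>>> step_arm(
  motion=[0.0003, 0.001, 0, 0, 0, 0, 1, 0.0006, 0.002, 0.0002, 0, 0, 0, 1],
)

```text
t: 11.92
ee_pos: [0.5282, -0.0247, 0.1179]
tool_rot: [[-0.271, -0.963, -0.006], [-0.963, 0.271, -0.007], [0.008, 0.004, -1.0]]
ft_force: [0.7, -21.8, -1.9]
opening: 0.0006
gripper_force: 10.0
```

>>> step_arm(
  motion=[0.0003, 0.001, 0, 0, 0, 0, 1, 0.0003, 0.001, 0, 0, 0, 0, 1],
)

```text
t: 12.18
ee_pos: [0.5285, -0.0238, 0.1182]
tool_rot: [[-0.271, -0.963, -0.006], [-0.963, 0.271, -0.007], [0.008, 0.004, -1.0]]
ft_force: [-0.3, -20.1, 0.3]
opening: 0.0006
gripper_force: 9.7
```

>>> step_arm(
  motion=[0.0003, 0.001, 0, 0, 0, 0, 1, 0.0003, 0.001, 0, 0, 0, 0, 1],
)

```text
t: 12.42
ee_pos: [0.5289, -0.0226, 0.1185]
tool_rot: [[-0.271, -0.963, -0.006], [-0.963, 0.271, -0.006], [0.008, 0.004, -1.0]]
ft_force: [-1.0, -18.2, 2.8]
opening: 0.0008
gripper_force: 8.9
```

>>> step_arm(
  motion=[0.0003, 0.001, 0, 0, 0, 0, 1, 0.0006, 0.002, 0, 0, 0, 0, 1],
)

```text
t: 12.68
ee_pos: [0.5293, -0.021, 0.119]
tool_rot: [[-0.271, -0.963, -0.006], [-0.963, 0.271, -0.007], [0.009, 0.004, -1.0]]
ft_force: [-1.9, -21.3, 4.8]
opening: 0.0008
gripper_force: 10.7
```

>>> step_arm(
  motion=[0, 0, 0.001, 0, 0, 0, 1, 0.0003, 0.0008, 0.0012, 0, 0, 0, 1],
)

```text
t: 12.92
ee_pos: [0.5296, -0.0199, 0.1195]
tool_rot: [[-0.271, -0.963, -0.006], [-0.963, 0.271, -0.006], [0.008, 0.004, -1.0]]
ft_force: [-0.2, -19.6, 1.5]
opening: 0.0003
gripper_force: 9.6
```

>>> step_arm(
  motion=[0.0003, 0.001, 0, 0, 0, 0, 1, 0.0006, 0.002, 0, 0, 0, 0, 1],
)

```text
t: 13.18
ee_pos: [0.5306, -0.0173, 0.1202]
tool_rot: [[-0.271, -0.963, -0.005], [-0.963, 0.271, -0.005], [0.007, 0.004, -1.0]]
ft_force: [-2.9, -15.5, 5.9]
opening: 0.0003
gripper_force: 8.0
```

>>> step_arm(
  motion=[0.0003, 0.001, 0, 0, 0, 0, 1, 0.0006, 0.002, 0, 0, 0, 0, 1],
)

```text
t: 13.42
ee_pos: [0.5316, -0.0142, 0.1209]
tool_rot: [[-0.271, -0.963, -0.004], [-0.963, 0.271, -0.004], [0.005, 0.003, -1.0]]
ft_force: [-4.0, -11.1, 9.6]
opening: -0.0
gripper_force: 6.2
```

>>> step_arm(
  motion=[0, 0, 0.0015, 0, 0, 0, 1, 0.0003, 0.001, 0.0015, 0, 0, 0, 1, 0.0006, 0.002, 0.0015, 0, 0, 0, 1],
)

```text
t: 13.8
ee_pos: [0.5325, -0.0108, 0.1217]
tool_rot: [[-0.271, -0.963, -0.003], [-0.963, 0.271, -0.002], [0.002, 0.002, -1.0]]
ft_force: [-2.0, -7.7, 4.8]
opening: 0.0007
gripper_force: 4.1
```

>>> step_arm(
  motion=[0.0003, 0.001, 0, 0, 0, 0, 1, 0.0006, 0.002, 0, 0, 0, 0, 1, 0.0008, 0.003, 0, 0, 0, 0, 1],
)

```text
t: 14.18
ee_pos: [0.5331, -0.0086, 0.1221]
tool_rot: [[-0.27, -0.963, -0.003], [-0.963, 0.27, -0.003], [0.004, 0.002, -1.0]]
ft_force: [-2.9, -11.8, 7.0]
opening: 0.0005
gripper_force: 5.9
```

>>> step_arm(
  motion=[0.0003, 0.001, 0.0005, 0, 0, 0, 1, 0.0006, 0.002, 0.001, 0, 0, 0, 1, 0.0008, 0.003, 0.001, 0, 0, 0, 1],
)

```text
t: 14.55
ee_pos: [0.5336, -0.0066, 0.1226]
tool_rot: [[-0.27, -0.963, -0.005], [-0.963, 0.271, -0.005], [0.006, 0.003, -1.0]]
ft_force: [-2.9, -14.4, 4.3]
opening: 0.0007
gripper_force: 6.9
```

>>> step_arm(
  motion=[0.0003, 0.001, 0, 0, 0, 0, 1, 0.0006, 0.002, 0, 0, 0, 0, 1],
)

```text
t: 14.8
ee_pos: [0.5339, -0.0053, 0.1229]
tool_rot: [[-0.27, -0.963, -0.005], [-0.963, 0.27, -0.006], [0.007, 0.004, -1.0]]
ft_force: [-2.6, -17.7, 6.2]
opening: 0.0005
gripper_force: 9.0
```

>>> step_arm(
  motion=[0.0003, 0.001, 0.0003, 0, 0, 0, 1, 0.0004, 0.0015, 0.0005, 0, 0, 0, 1],
)

```text
t: 15.05
ee_pos: [0.5341, -0.0044, 0.1231]
tool_rot: [[-0.271, -0.963, -0.006], [-0.963, 0.271, -0.007], [0.008, 0.004, -1.0]]
ft_force: [-1.6, -20.0, 3.5]
opening: 0.0005
gripper_force: 9.6
```

>>> step_arm(
  motion=[0.0003, 0.001, 0, 0, 0, 0, 1, 0.0003, 0.001, 0, 0, 0, 0, 1],
)

```text
t: 15.3
ee_pos: [0.5343, -0.0036, 0.1231]
tool_rot: [[-0.271, -0.963, -0.006], [-0.963, 0.271, -0.007], [0.008, 0.004, -1.0]]
ft_force: [-2.0, -19.3, 5.0]
opening: 0.0005
gripper_force: 9.6
```

>>> step_arm(
  motion=[0.0003, 0.001, 0, 0, 0, 0, 1, 0.0003, 0.001, 0, 0, 0, 0, 1],
)

```text
t: 15.55
ee_pos: [0.5346, -0.0027, 0.1232]
tool_rot: [[-0.271, -0.963, -0.006], [-0.963, 0.271, -0.007], [0.009, 0.004, -1.0]]
ft_force: [-2.7, -20.2, 5.3]
opening: 0.0007
gripper_force: 9.6
```

>>> step_arm(
  motion=[0.0003, 0.001, 0, 0, 0, 0, 1, 0.0003, 0.001, 0, 0, 0, 0, 1],
)

```text
t: 15.8
ee_pos: [0.5349, -0.0018, 0.1233]
tool_rot: [[-0.271, -0.963, -0.006], [-0.963, 0.271, -0.007], [0.009, 0.004, -1.0]]
ft_force: [-1.0, -19.0, 5.4]
opening: 0.0005
gripper_force: 9.8
```

>>> step_arm(
  motion=[0.0003, 0.001, 0, 0, 0, 0, 1, 0.0003, 0.001, 0, 0, 0, 0, 1],
)

```text
t: 16.05
ee_pos: [0.5354, 0.0, 0.1235]
tool_rot: [[-0.271, -0.963, -0.005], [-0.963, 0.271, -0.006], [0.007, 0.004, -1.0]]
ft_force: [-2.5, -17.0, 6.9]
opening: 0.0008
gripper_force: 8.5
```

>>> step_arm(
  motion=[0.0003, 0.001, 0, 0, 0, 0, 1, 0.0003, 0.001, 0, 0, 0, 0, 1],
)

```text
t: 16.3
ee_pos: [0.5354, 0.0001, 0.1235]
tool_rot: [[-0.27, -0.963, -0.007], [-0.963, 0.27, -0.008], [0.009, 0.004, -1.0]]
ft_force: [-2.4, -20.6, 6.2]
opening: 0.0008
gripper_force: 10.0
```

It has stopped moving and the force is rising, so this is the hard stop. I'll add a small extra push, then back away.

>>> step_arm(
  motion=[0.0003, 0.001, 0, 0, 0, 0, 1, 0.0003, 0.001, 0, 0, 0, 0, 1],
)

```text
t: 16.55
ee_pos: [0.5354, 0.0002, 0.1236]
tool_rot: [[-0.27, -0.963, -0.008], [-0.963, 0.271, -0.009], [0.011, 0.005, -1.0]]
ft_force: [-3.2, -23.4, 6.7]
opening: 0.0002
gripper_force: 11.6
```

>>> step_arm(
  motion=[-0.0025, -0.009, 0, 0, 0, 0, 1, -0.008, -0.03, 0, 0, 0, 0, 1, -0.016, -0.06, 0.03, 0, 0, 0, 1, -0.016, -0.06, 0.08, 0, 0, 0, 1, -0.02, -0.12, 0.12, 0, 0, 0, 1, -0.025, -0.18, 0.13, 0, 0, 0, 1, -0.035, -0.24, 0.13, 0, 0, 0, 1, -0.05, -0.3, 0.13, 0, 0, 0, 1, -0.05, -0.3, 0.13, 0, 0, 0, 1],
)

```text
t: 17.68
ee_pos: [0.4867, -0.2976, 0.2525]
tool_rot: [[-0.276, -0.961, 0.0], [-0.961, 0.276, 0.001], [-0.001, 0.0, -1.0]]
ft_force: [0.2, -0.1, 0.0]
opening: 0.0004
gripper_force: 0.0
```

Run:
```python
from bench import arm
from h import *
import cv2,numpy as np
q=np.load("q.npy")
for n,P in dict(grip=bolt(0,.102),g05=bolt(.05,.102),ear0=strap(.03,.109,.0,.012)).items(): print(n,(proj("top",W(q,P))-[240,180])*5,(proj("side",W(q,P))-[280,160])*400/120+[400,0])
a=arm.capture("top")["pixels"][180:280,240:320,::-1];b=arm.capture("side")["pixels"][160:280,280:400,::-1]
A=cv2.resize(a,(400,500),interpolation=2);B=cv2.resize(b,(400,400),interpolation=2)
o=np.zeros((500,800,3),np.uint8);o[:,:400]=A;o[:400,400:]=B
cv2.imwrite("pics/p3.png",o);s=arm.get_state();print(s["ft_force"],s["ee_pos"])
```

```text
grip [349.56367316 244.22917822] [603.65023042 156.33642122]
g05 [359.47192507 247.25085064] [602.41232853 160.75958742]
ear0 [381.88841768 292.4249395 ] [579.14065609 230.16589286]
[ 0.0528689  -0.22989406 -0.06445378] [ 0.4875119  -0.29514161  0.25264959]
```

View pics/p3.png

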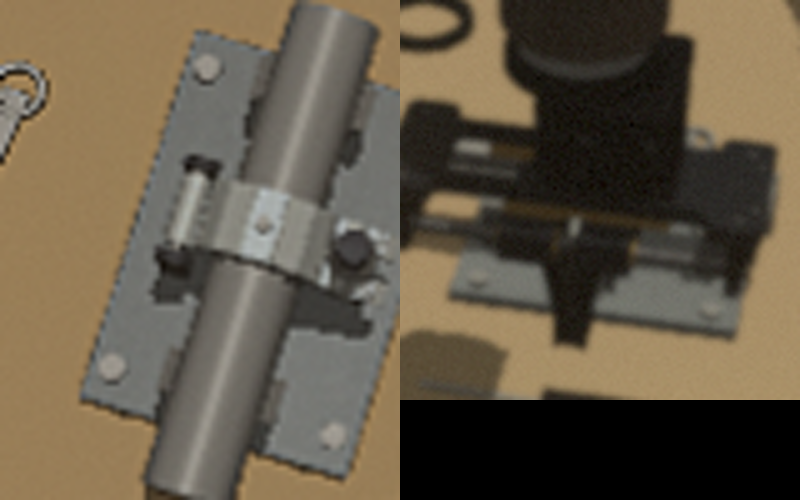

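The strap lies over the tube at about (265,225). The bolt end stands at about (352,250), and the prediction for fully home is (352,246). The tube ends are where they were, and the gripper is clear.

```bash
python3 -c "
from bench import arm
print(arm.finish_job())"
```

```text
the job is handed in; nothing more can be done
None
```

The strap is down on the tube and the bolt is home against its stop (highest push read about 25 N); the tube looks unmoved, the arm is clear and touching nothing, and the job was handed in at about 18 s.

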